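Push the ampoule carton into the third gap of the trolley rack

TASK

Find the carton's place by counting: run a fingertip along the top rail of the divider rack, starting at the end with the tall end panel, so that it touches the rail above the first, the second and then the third gap. Then push the loose white carton that stands on the worktop in front of the rack into that third gap, until it is fully home against the back plate. Only slide it: do not lift it or tip it over, and leave the other things where they are.

Things in the scene. Friction and masses are not known exactly. Their poses are not given: they have to be found in the camera images.
- carton: The carton to put away: a closed white ampoule carton with a printed band, 84 long (its x) x 40 wide (its y) x 50 mm tall, about 0.1 to 0.2 kg, standing on the bare worktop between the robot and the rack, roughly end-on to it (long axis within about 20 degrees of the gaps' direction). Origin at the centre of its underside.
- rack: Grey sheet-metal divider rack fixed to the worktop, 334 mm wide, with six gaps open towards the robot (its -x), above and below: a carton slides in along the bare worktop, no sill. Origin on the worktop, mid-width, at the front face of the back plate, the stop. x points into the gaps, y along the rack to the left. Gap centres at y = 137.5, 82.5, 27.5, -27.5, -82.5, -137.5 mm.
- rack_mouth (a point): Point on the worktop at mid-width of the rack, level with the dividers' front edges, 77 mm in front of the back plate; axes as the rack's. A carton fully home sticks out 7 mm in front of it. Dividers are 58 mm high, 3 mm thick with 5 mm beaded front edges; each gap is 51 mm clear, 50 mm at the mouth. The gaps at rack y = 137.5 and -82.5 mm already hold other cartons, the other four are empty.
- end_tall: The rack's tall end panel: grey plate 4 mm thick closing one end of the rack, 94 mm high over its front 46 mm and 62 mm high behind; it may be fitted at either end of the rack (y = +165 or -165 mm of the rack). Origin at its foot, level with the back plate's front face. Gaps are counted from this end. The panel at the other end is only 58 to 62 mm high.
- rail_a: Section of the rack's top rail above the gap at rack y = 137.5 mm (leftmost, seen from the robot; letters run left to right and are not the count). Aluminium label-holder section, 51 mm along the rail, 18 mm wide, flat top 70 mm above the worktop, rigid; 4 mm grooves part it from the next section. Origin at the middle of its top face.
- rail_b: Section of the rack's top rail above the gap at rack y = 82.5 mm (next to the right, seen from the robot; letters run left to right and are not the count). Aluminium label-holder section, 51 mm along the rail, 18 mm wide, flat top 70 mm above the worktop, rigid; 4 mm grooves part it from the next section. Origin at the middle of its top face.
- rail_c: Section of the rack's top rail above the gap at rack y = 27.5 mm (next to the right, seen from the robot; letters run left to right and are not the count). Aluminium label-holder section, 51 mm along the rail, 18 mm wide, flat top 70 mm above the worktop, rigid; 4 mm grooves part it from the next section. Origin at the middle of its top face.
- rail_d: Section of the rack's top rail above the gap at rack y = -27.5 mm (next to the right, seen from the robot; letters run left to right and are not the count). Aluminium label-holder section, 51 mm along the rail, 18 mm wide, flat top 70 mm above the worktop, rigid; 4 mm grooves part it from the next section. Origin at the middle of its top face.
- rail_e: Section of the rack's top rail above the gap at rack y = -82.5 mm (next to the right, seen from the robot; letters run left to right and are not the count). Aluminium label-holder section, 51 mm along the rail, 18 mm wide, flat top 70 mm above the worktop, rigid; 4 mm grooves part it from the next section. Origin at the middle of its top face.
- rail_f: Section of the rack's top rail above the gap at rack y = -137.5 mm (rightmost, seen from the robot; letters run left to right and are not the count). Aluminium label-holder section, 51 mm along the rail, 18 mm wide, flat top 70 mm above the worktop, rigid; 4 mm grooves part it from the next section. Origin at the middle of its top face.
- stored_wide: Other white carton, 80 x 46 x 46 mm, stored in the rack. Bystander. Origin at the centre of its underside.
- stored_slim: Other white carton, 82 x 34 x 54 mm, stored in the rack. Bystander. Origin at the centre of its underside.
- tape_roll: Roll of tape lying flat, 68 mm across, 25 mm high. Bystander. Origin at the centre of its underside.
- bowl: Small steel bowl, 84 mm across, 36 mm high. Bystander. Origin at the centre of its underside.
- vial: Small glass vial, 24 mm across, 46 mm high. Bystander. Origin at the centre of its underside.
- penlight: Penlight, 125 mm long, 15 mm thick, lying (long axis its x). Bystander. Origin at the centre of its underside.
- gel_bottle: White gel bottle, 46 mm across, 155 mm high. Bystander. Origin at the centre of its underside.
- spray_bottle: White spray bottle, 52 mm across, 141 mm high. Bystander. Origin at the centre of its underside.
Things that resemble listed ones, but are neither listed nor needed, are in the scene too. Leave any green or red look-alike of the carton alone.

How it is judged:
On the way, in this order (a step that is already met when the one before it is completed fails the run):
1. a fingertip touches the rail above the first gap from the tall end panel (((y of end_tall in the frame of rack above 0 m and contact force between the fingers and rail_a above 0.2 N) or (not (y of end_tall in the frame of rack above 0 m) and contact force between the fingers and rail_f above 0.2 N))), for 0.1 s.
2. then the rail above the second gap (((y of end_tall in the frame of rack above 0 m and contact force between the fingers and rail_b above 0.2 N) or (not (y of end_tall in the frame of rack above 0 m) and contact force between the fingers and rail_e above 0.2 N))), for 0.1 s.
3. then the rail above the third gap (((y of end_tall in the frame of rack above 0 m and contact force between the fingers and rail_c above 0.2 N) or (not (y of end_tall in the frame of rack above 0 m) and contact force between the fingers and rail_d above 0.2 N))), for 0.1 s.
4. then the carton is pushed home in the third gap (((y of end_tall in the frame of rack above 0 m and y of carton in the frame of rack between 0.0125 and 0.0425 m) or (not (y of end_tall in the frame of rack above 0 m) and y of carton in the frame of rack between -0.0425 and -0.0125 m)) and x of carton in the frame of rack between -0.048 and -0.036 m and angle between the x axis of carton and the x axis of rack, either way round below 0.2 rad and height (world z) of carton below 0.004 m and angle between carton's own z axis and vertical below 0.08 rad), for 0.2 s.
At the end, for the whole second after the job is handed in: The carton stands upright on the worktop in the third gap counted from the tall end panel, within 6 mm of the back plate, at rest; the other things are within 25 mm of where they were (all of step 4 and linear speed of carton below 0.01 m/s and distance of each of stored_wide, stored_slim, tape_roll, bowl, vial, penlight, gel_bottle, spray_bottle from where it was at the start of the episode below 0.025 m); the robot touches nothing.
It fails at once if the carton is lifted more than 10 mm or tipped (height (world z) of carton above 0.01 m or angle between carton's own z axis and vertical above 0.4 rad).
It fails at once if another thing is moved more than 25 mm or lifted (distance of any of stored_wide, stored_slim, tape_roll, bowl, vial, penlight, gel_bottle, spray_bottle from where it was at the start of the episode above 0.025 m).
It also fails if it takes over 69 s, if anything falls off the work surface, if the arm or the gripper's body presses on something with over 40 N, if the wrist force passes 120 N, or if a joint passes its speed limit or range.

ROBOT

A 7-joint arm with a two-finger parallel gripper is mounted at the origin on the work surface. World frame = base frame: x ahead of the robot, y to its left, z up, the work surface at z = 0. Lengths are in m, angles in rad, forces in N, time in s.
With the tool pointing down it reaches from about 0.425 to 0.825 m from the base axis. Payload 3.6 kg.
Tool frame: the origin (TCP) lies midway between the tips of the shut fingers; the grasp point (between the pads) lies 19 mm behind it (r.hold_point_z is the x of the grasp point in the tool frame, in m); x points along the fingers, y is the direction in which the jaws open and shut, and the axes are right-handed (so a half turn about x gives the same grasp; the last joint's range is limited). The gripper opens to 93 mm and grips with 3 to 60 N. Pads are 15 mm wide; open, the fingers measure 128 mm over their backs; the gripper's body (75 mm by 188 mm) begins 65 mm behind the grasp point.
Start: joints at [-1.339, 0.615, -0.013, 1.423, 0.008, 1.103, -0.04], TCP at [0.166, 0.628, 0.219] pointing down, gripper open.
Joint ranges: [-3.12, 3.12], [-0.3, 2.06], [-1.34, 1.32], [0.26, 2.42], [-1.36, 4.5], [0.01, 1.98], [-2.84, 2.84]. Speed limits (rad/s): [2.79, 2.79, 3.14, 3.14, 3.14, 3.14, 3.14].

INTERFACE

Orientations are given as a rotation vector (axis times angle).
In Python, from bench import r gives the robot as it stands.
- The arm moves only by the tool drive_tool, never from a script. Its argument "rows" is a list that holds one entry, the list of rows, each a list of 7 numbers: the closure, from 0 (fully open) to 1 (shut), then the shift along the world's x, y, z in mm, then the turn, a rotation vector about the world's x, y, z in degrees. In form: [[[hand, tx, ty, tz, rx, ry, rz], ...]]. A call has 1 to 10 rows; each row is the pose to reach, as a shift and turn from the pose commanded when the call began; what a row does not reach only later rows make up. A row lasts 1/12 s, in which the tool goes at most 41.7 mm and 7.16 degrees, less where a joint would pass 70% of its speed; a pose out of reach is approached as far as the arm can. A call with a gripper value outside its range is refused whole. The fingers move at their own pace and stop on an object; "force" is the grip in N (left out, the last holds). Time passes only in rows, so rows that repeat a pose let the fingers close. It gives the time, the measured TCP pose, the force and the opening at its end, in the units of the state.
- r.get_state(): the state, without advancing time (a new reading comes with each control period).
- r.capture(name): name is "side" or "top"; returns a dict with "image" (400x640x3 uint8, red, green, blue), "K" (3x3 intrinsics, pixels), "extrinsics" (4x4, takes a point from camera to world coordinates). Camera axes: x right, y down, z forward; pixel columns grow to the right and rows downward; lengths in m; the calibration is good to about 2 mm. A picture is of the moment at which its call begins. There is no depth.
- r.close_job(): hands the job in, once; it reports no verdict.
The state is a dict: "clock": time; "joint_pos": joint angles; "qvel": joint speeds; "joint_torque": joint torques, N m; "position": TCP position; "orientation": TCP orientation; "force": force on the tool from outside, world axes, zero at the start; "ft_torque": the same for the moment, N m; "width": opening from 0.0 (shut) to 1.0 (fully open).
Only numpy, scipy, OpenCV 4.12 (cv2) and the standard library are available. Lean on these libraries where they do the work, as an engineer would, in place of code of your own. Each camera call takes 0.05 s, during which the arm holds its last target. There are 200 camera calls.

## Working session

There is one attempt and no reset: what is moved stays moved. The work goes in short steps, Python scripts to look and compute and a tool call to move; the robot and the scene stay as the last step left them, time stands still between calls to the robot, and variables do not carry over. Pictures are saved under pics/ and viewed, about 8 in all and at most 12, crops included, and the job is handed in when it is done.

Besides the shell and the picture viewer there is one more tool, called after "Emit:" as name(argument=value, ...) on one line, values as JSON. drive_tool: Moves the arm, as the interface text tells. Its arguments: {"type":"object","properties":{"rows":{"type":"array","items":{"type":"array","items":{"type":"array","items":{"type":"number"}}}},"force":{"type":"number"}},"required":["rows"]}

```bash
mkdir -p pics; ls; cat > h.py <<'E'
import numpy as np, cv2
from bench import r
def cap(n,f=None):
    c=r.capture(n)
    if f: cv2.imwrite('pics/'+f,c['image'][:,:,::-1])
    return c
def ray(c,u,v,z):
    K,E=np.array(c['K']),np.array(c['extrinsics'])
    d=E[:3,:3]@np.linalg.solve(K,[u,v,1.]);o=E[:3,3]
    return o+d*(z-o[2])/d[2]
def proj(c,p):
    K,E=np.array(c['K']),np.array(c['extrinsics'])
    q=K@(E[:3,:3].T@(np.array(p)-E[:3,3]));return q[:2]/q[2]
E
python3 - <<'E'
from h import *
for n in('top','side'):
    c=cap(n,n+'0.png');print(n,np.round(c['K'],1).tolist(),np.round(c['extrinsics'],3).tolist())
s=r.get_state();print(s)
E
```

```text
pics
top [[484.5, 0.0, 318.4], [0.0, 484.5, 203.2], [0.0, 0.0, 1.0]] [[0.029, -0.98, 0.196, 0.243], [-0.999, -0.032, -0.013, 0.022], [0.019, -0.196, -0.98, 1.474], [0.0, 0.0, 0.0, 1.0]]
side [[395.3, 0.0, 320.3], [0.0, 395.3, 192.7], [0.0, 0.0, 1.0]] [[0.71, -0.438, 0.552, -0.055], [-0.704, -0.419, 0.573, -0.555], [-0.019, -0.795, -0.606, 0.676], [0.0, 0.0, 0.0, 1.0]]
{'clock': 0.1, 'joint_pos': array([-1.33948037,  0.61582419, -0.01261089,  1.42473332,  0.00809168,
        1.10340859, -0.04039259]), 'qvel': array([-0.00079349, -0.00225149,  0.00173027, -0.00363588,  0.00111291,
       -0.00185468, -0.00033517]), 'joint_torque': array([ 1.01323916e-03, -4.60046589e+01,  2.09838878e-01, -1.66244173e+01,
       -6.11960306e-02,  1.70370215e-02,  1.16897249e-04]), 'position': array([0.16553734, 0.62782778, 0.21759771]), 'orientation': array([ 0.20052747,  1.5615828 , -0.20416015]), 'force': array([-0.22086537, -0.42636166,  0.67994895]), 'ft_torque': array([ 0.00282866, -0.0091129 ,  0.0508693 ]), 'width': 1.003030566491452}
```

View pics/top0.png

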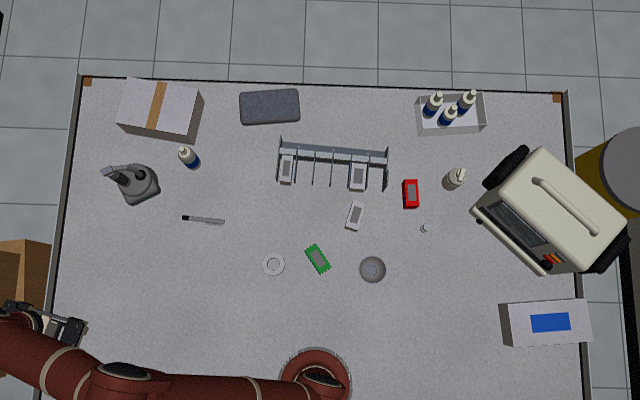

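View pics/side0.png

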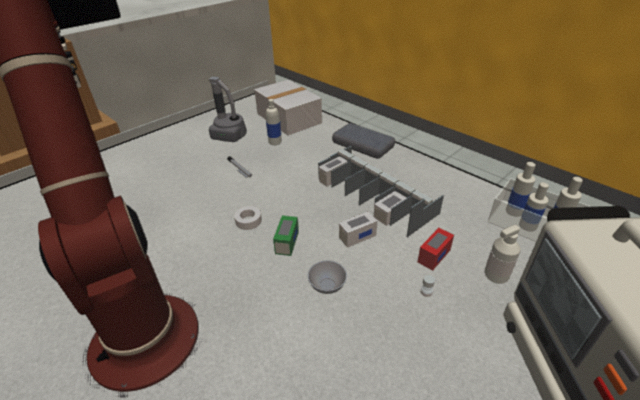

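```bash
python3 - <<'E'
from h import *
a=cv2.imread('pics/top0.png')[125:245,265:425];b=cv2.imread('pics/side0.png')[140:275,305:465]
f=lambda i:cv2.resize(i,(i.shape[1]*5,i.shape[0]*5),interpolation=cv2.INTER_CUBIC)
cv2.imwrite('pics/a.png',f(a));cv2.imwrite('pics/b.png',cv2.resize(f(b),(700,590)))
E
```

```text
(no output)
```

View pics/a.png

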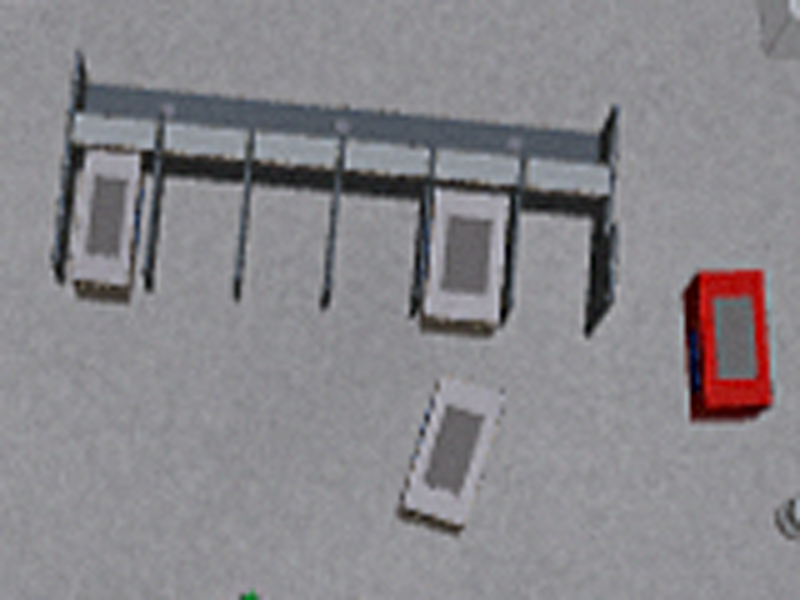

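View pics/b.png

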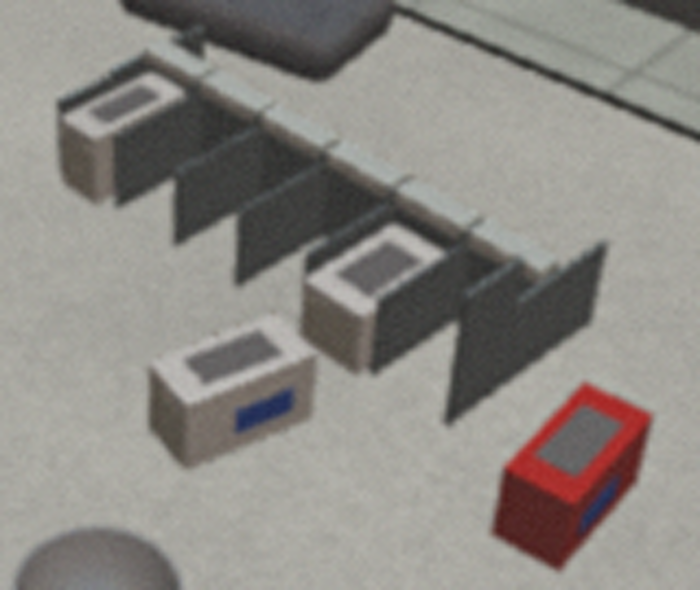

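Tall panel is at the right end (crop a ≈(605,110–330), side crop ≈(525,330)), so the count goes f, e, d, and the target is gap d (rack y = −27.5). White carton candidates: (356,215) loose in front of the rack, which is the carton; (287,168) and (358,173) are stored in the rack; the red one at (411,193) and the green one at (317,258) are look-alikes.

```bash
python3 - <<'E'
from h import *
from scipy.spatial.transform import Rotation as R
c=cap('top');im=c['image']
P=lambda x,y,z:ray(c,265+x/5-.4,125+y/5-.4,z)[:2]
# rail ends (z=.07): left/right, front/back
LB,LF,RB,RF=[P(*q,.07) for q in((75,114),(72,146),(612,163),(611,193))]
print('rail',np.round([LB,LF,RB,RF],4).tolist(),'len',np.linalg.norm((LB+LF-RB-RF)/2),'w',np.linalg.norm(LB-LF))
d=(LB+LF-RB-RF)/2;yaw=np.arctan2(-d[0],d[1]);print('rack yaw deg',np.degrees(yaw),'mid',(LB+LF+RB+RF)/4)
# grooves
for x,y in((160,137),(249,145),(342,155),(432,163),(522,172)):print('groove',np.round(P(x,y,.07),4))
# divider front ends at top z=.058
for x,y in((237,290),(325,298),(415,305),(508,312)):print('div top?',np.round(P(x,y,.058),4),np.round(P(x,y,0),4))
hsv=cv2.cvtColor(im,cv2.COLOR_RGB2HSV)
sub=im[195:240,340:372].astype(int);m=(sub.min(2)>175).astype(np.uint8)
m=cv2.morphologyEx(m,cv2.MORPH_CLOSE,np.ones((9,9)));cs,_=cv2.findContours(m,0,2);k=max(cs,key=cv2.contourArea)
print('white thr',m.sum(),np.median(im[240:250,380:400].min(2)))
w=np.array([ray(c,u+340,v+195,.05)[:2] for u,v in k[:,0]],np.float32)
(cx,cy),(a,b),t=cv2.minAreaRect(w*1000);print('carton',cx,cy,a,b,t)
w=[P(*q,.05) for q in((440,377),(503,387),(463,530),(403,513))]
print('hand',np.round(w,4).tolist(),np.mean(w,0),'L',np.linalg.norm(w[0]-w[3]),'W',np.linalg.norm(w[0]-w[1]))
d=w[0]+w[1]-w[2]-w[3];print('carton yaw',np.degrees(np.arctan2(d[1],d[0])))
s=r.get_state();print(np.round(R.from_rotvec(s['orientation']).as_matrix(),3).tolist())
E
```

```text
rail [[0.6918, 0.1257], [0.6716, 0.1266], [0.6724, -0.1994], [0.6536, -0.1989]] len 0.32585461585635295 w 0.02018120205460895
rack yaw deg -3.2959101861719655 mid [ 0.67234933 -0.03649071]
groove [0.6791 0.0739]
groove [0.676  0.0201]
groove [ 0.6717 -0.0362]
groove [ 0.6686 -0.0906]
groove [ 0.6648 -0.145 ]
div top? [0.5888 0.0245] [0.6029 0.0246]
div top? [ 0.5856 -0.0285] [ 0.5997 -0.0306]
div top? [ 0.5831 -0.0828] [ 0.5971 -0.087 ]
div top? [ 0.5807 -0.1388] [ 0.5945 -0.1454]
white thr 1 145.0
carton 528.8006591796875 -97.5467529296875 0.0 0.0 0.0
hand [[0.5411, -0.0992], [0.5362, -0.1371], [0.4488, -0.1143], [0.4579, -0.0784]] [ 0.49600987 -0.1072476 ] L 0.0857918000798413 W 0.0382997248953722
carton yaw -14.33855792041369
[[-0.0, 0.255, 0.967], [-0.002, 0.967, -0.255], [-1.0, -0.002, 0.0]]
```

Measurements agree with the given sizes (rail 326 mm, carton 86×38 mm). I'm moving to above rail f with the fingers shutting.

Emit:
drive_tool(rows=[[[1,130,-120,30,0,0,0],[1,130,-120,30,0,0,0],[1,130,-120,30,0,0,0],[1,130,-120,30,0,0,0],[1,130,-120,30,0,0,0],[1,260,-270,30,0,0,0],[1,260,-270,30,0,0,0],[1,260,-270,30,0,0,0],[1,260,-270,30,0,0,0],[1,260,-270,30,0,0,0]]])

```text
clock: 0.98
position: [0.4279, 0.355, 0.2485]
orientation: [0.204, 1.56, -0.206]
force: [0.2, -0.6, -0.9]
width: 0.33
```

Emit:
drive_tool(rows=[[[1,100,-250,0,0,0,0],[1,100,-250,0,0,0,0],[1,100,-250,0,0,0,0],[1,100,-250,0,0,0,0],[1,100,-250,0,0,0,0],[1,100,-250,0,0,0,0],[1,100,-250,0,0,0,0],[1,170,-400,0,0,0,0],[1,170,-400,0,0,0,0],[1,170,-400,0,0,0,0]]])

```text
clock: 1.82
position: [0.5789, -0.0058, 0.2485]
orientation: [0.202, 1.562, -0.201]
force: [1.0, 0.4, 0.3]
width: 0.002
```

Emit:
drive_tool(rows=[[[1,75,-160,-60,0,0,0],[1,75,-160,-60,0,0,0],[1,75,-160,-60,0,0,0],[1,75,-160,-60,0,0,0],[1,75,-160,-60,0,0,0],[1,75,-160,-140,0,0,0],[1,75,-160,-140,0,0,0],[1,75,-160,-140,0,0,0]]])

```text
clock: 2.48
position: [0.6475, -0.1632, 0.0997]
orientation: [0.205, 1.579, -0.201]
force: [-1.7, 0.1, -1.5]
width: 0.007
```

```bash
python3 - <<'E'
from h import *
c=cap('top');d=cap('side')
a=c['image'][95:215,290:450];b=d['image'][120:260,350:500]
f=lambda i:cv2.resize(i,(400,360),interpolation=cv2.INTER_CUBIC)
cv2.imwrite('pics/t1.png',np.hstack([f(a),f(b)])[:,:,::-1]);print(r.get_state()['position'],r.get_state()['force'])
E
```

```text
[ 0.65278984 -0.16389915  0.10744584] [0.10029894 0.72291445 0.68693907]
```

View pics/t1.png

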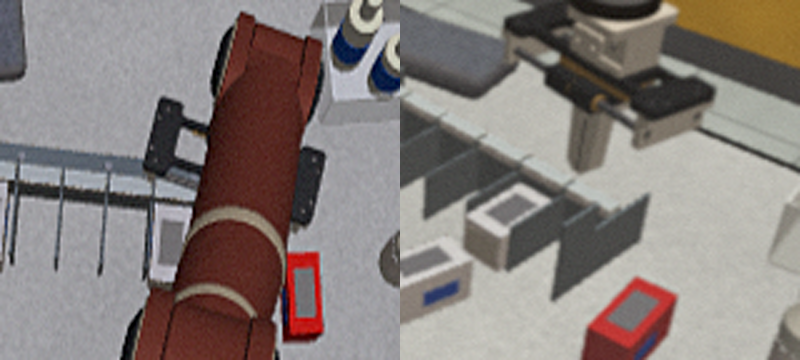

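The shut fingers hang just above and a bit in front of rail f, clear of the tall panel. I shift 11 mm further in and descend gently.

Emit:
drive_tool(rows=[[[1,11,-5,0,0,0,0],[1,11,-5,-10,0,0,0],[1,11,-5,-20,0,0,0],[1,11,-5,-28,0,0,0],[1,11,-5,-32,0,0,0],[1,11,-5,-35,0,0,0],[1,11,-5,-37,0,0,0],[1,11,-5,-38,0,0,0],[1,11,-5,-38,0,0,0]]])

```text
clock: 3.33
position: [0.6646, -0.1698, 0.0707]
orientation: [0.202, 1.561, -0.202]
force: [-0.6, 0.7, -0.1]
width: 0.005
```

Emit:
drive_tool(rows=[[[1,0,0,-1,0,0,0],[1,0,0,-2,0,0,0],[1,0,0,-3,0,0,0],[1,0,0,-3,0,0,0],[1,0,0,-3,0,0,0]]])

```text
clock: 3.75
position: [0.6649, -0.1699, 0.0704]
orientation: [0.202, 1.56, -0.202]
force: [-4.1, 1.9, 9.9]
width: 0.002
```

Firm contact on rail f (≈10 N). I ease off a little and slide along to e.

Emit:
drive_tool(rows=[[[1,0,0,0,0,0,0],[1,0,5,1,0,0,0],[1,1,13,1,0,0,0],[1,1.5,21,1,0,0,0],[1,2,29,1,0,0,0],[1,2.5,37,1,0,0,0],[1,3,45,1,0,0,0],[1,3.5,52,1,0,0,0],[1,3.5,52,0,0,0,0],[1,3.5,52,0,0,0,0]]])

```text
clock: 4.58
position: [0.6697, -0.1184, 0.0704]
orientation: [0.201, 1.557, -0.203]
force: [-1.7, -1.0, 9.9]
width: 0.001
```

Emit:
drive_tool(rows=[[[1,0,0,0,0,0,0],[1,0,5,1,0,0,0],[1,1,13,1,0,0,0],[1,1.5,21,1,0,0,0],[1,2,29,1,0,0,0],[1,2.5,37,1,0,0,0],[1,3,45,1,0,0,0],[1,3.5,54,1,0,0,0],[1,3.5,54,0,0,0,0],[1,3.5,54,0,0,0,0]]])

```text
clock: 5.42
position: [0.6732, -0.0644, 0.0704]
orientation: [0.201, 1.557, -0.203]
force: [-1.4, -2.5, 11.0]
width: 0.005
```

Emit:
drive_tool(rows=[[[1,0,0,0,0,0,0],[1,0,0,0,0,0,0]]])

```text
clock: 5.58
position: [0.6732, -0.0644, 0.0704]
orientation: [0.201, 1.557, -0.203]
force: [-1.4, -2.8, 10.9]
width: 0.0
```

All three sections touched in order f → e → d. Now raise, open, and go above the carton's rear part.

Emit:
drive_tool(rows=[[[1,0,0,40,0,0,0],[1,0,0,80,0,0,0],[0,-201,-37,80,0,0,0],[0,-201,-37,80,0,0,0],[0,-201,-37,80,0,0,0],[0,-201,-37,80,0,0,0],[0,-201,-37,80,0,0,0],[0,-201,-37,80,0,0,0],[0,-201,-37,80,0,0,0],[0,-201,-37,80,0,0,0]]])

```text
clock: 6.42
position: [0.4719, -0.0997, 0.1478]
orientation: [0.202, 1.56, -0.201]
force: [0.2, -0.7, 0.2]
width: 0.528
```

```bash
python3 - <<'E'
from h import *
c=cap('top');d=cap('side')
a=c['image'][125:285,265:425];b=d['image'][140:300,260:450]
f=lambda i:cv2.resize(i,(400,360),interpolation=cv2.INTER_CUBIC)
cv2.imwrite('pics/t2.png',np.hstack([f(a),f(b)])[:,:,::-1]);print(r.get_state()['position'],r.get_state()['width'])
E
```

```text
[ 0.47274756 -0.09985907  0.14770913] 0.6164842375896743
```

View pics/t2.png

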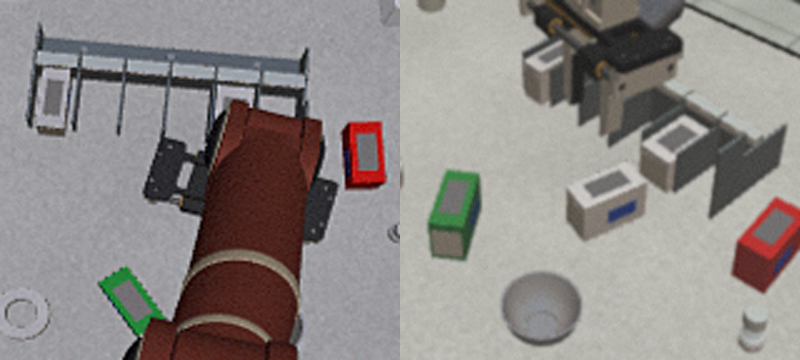

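Gripper open above the carton, bystanders clear. One quick cross-check of the carton in the side view before descending.

```bash
python3 - <<'E'
from h import *
d=cap('side')
for n,q in dict(rl=(150,365),fl=(272,318),fr=(315,355),rr=(190,407)).items(): print(n,np.round(ray(d,305+q[0]/4.375-.4,140+q[1]/4.37-.4,.05),4))
E
```

```text
rl [ 0.4619 -0.0791  0.05  ]
fl [ 0.538  -0.1012  0.05  ]
fr [ 0.5302 -0.1381  0.05  ]
rr [ 0.4523 -0.1169  0.05  ]
```

Emit:
drive_tool(rows=[[[0,0,0,-30,0,0,0],[0,0,0,-60,0,0,0],[0,0,0,-75,0,0,0],[0,0,0,-75,0,0,0],[0,0,0,-75,0,0,0],[0,0,0,-75,0,0,0]]])

```text
clock: 7.07
position: [0.472, -0.1008, 0.0733]
orientation: [0.202, 1.559, -0.202]
force: [0.5, -1.7, 0.4]
width: 0.995
```

Both views agree (centre ≈(0.496, −0.108)). Down and close gently.

Emit:
drive_tool(rows=[[[0,0,0,-25,0,0,0],[0,0,0,-45,0,0,0],[0,0,0,-58,0,0,0],[0,0,0,-58,0,0,0],[0,0,0,-58,0,0,0],[0.4,0,0,-58,0,0,0],[0.4,0,0,-58,0,0,0],[0.4,0,0,-58,0,0,0],[0.4,0,0,-58,0,0,0]]], force=5)

```text
clock: 7.82
position: [0.4711, -0.1009, 0.0155]
orientation: [0.202, 1.56, -0.202]
force: [0.2, 0.3, 0.5]
width: 0.762
```

Emit:
drive_tool(rows=[[[0.7,0,0,0,0,0,0],[0.7,0,0,0,0,0,0],[0.7,0,0,0,0,0,0],[0.7,0,0,0,0,0,0],[0.7,0,0,0,0,0,0],[0.7,0,0,0,0,0,0]]], force=5)

```text
clock: 8.32
position: [0.4705, -0.1006, 0.0146]
orientation: [0.202, 1.562, -0.202]
force: [-0.8, 0.6, -0.1]
width: 0.432
```

Gripped at 40.2 mm, which matches the carton's width. Slide it sideways onto the gap line and turn it to the rack's heading (−3.6°).

Emit:
drive_tool(rows=[[[0.7,0,8,0,0,0,1],[0.7,4,16,0,0,0,3],[0.7,10,24,0,0,0,5],[0.7,18,32,0,0,0,7],[0.7,26,38,0,0,0,9],[0.7,34,43,0,0,0,10],[0.7,40,47,0,0,0,11.2],[0.7,40,47,0,0,0,11.2],[0.7,40,47,0,0,0,11.2]]], force=10)

```text
clock: 9.07
position: [0.512, -0.053, 0.0147]
orientation: [0.048, 1.568, -0.048]
force: [1.0, 0.4, 0.4]
width: 0.426
```

```bash
python3 - <<'E'
from h import *
from scipy.spatial.transform import Rotation as R
c=cap('top');d=cap('side')
a=c['image'][125:245,295:405];b=d['image'][150:265,300:440]
f=lambda i:cv2.resize(i,(400,400),interpolation=cv2.INTER_CUBIC)
cv2.imwrite('pics/t3.png',np.hstack([f(a),f(b)])[:,:,::-1]);s=r.get_state();print(s['position'],s['width'],s['force'],R.from_rotvec(s['orientation']).as_matrix()[:,1])
E
```

```text
[ 0.51098681 -0.05384133  0.01465994] 0.4244072070405835 [ 0.1611867  -0.2617276  -0.65527086] [6.25148110e-02 9.98044036e-01 1.35030361e-05]
```

View pics/t3.png

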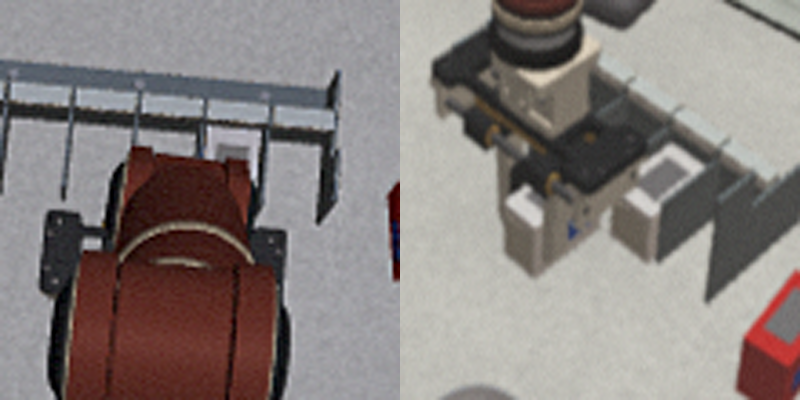

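The carton stands between the fingers, in line with gap d. Advance slowly, watching force.

Emit:
drive_tool(rows=[[[0.7,5,-0.3,0,0,0,0],[0.7,10,-0.6,0,0,0,0],[0.7,15,-1,0,0,0,0],[0.7,20,-1.2,0,0,0,0],[0.7,25,-1.5,0,0,0,0],[0.7,30,-2,0,0,0,0],[0.7,30,-2,0,0,0,0]]])

```text
clock: 9.75
position: [0.5427, -0.056, 0.0146]
orientation: [0.049, 1.567, -0.049]
force: [0.2, 0.4, 0.2]
width: 0.431
```

Emit:
drive_tool(rows=[[[0.7,5,-0.3,0,0,0,0],[0.7,10,-0.6,0,0,0,0],[0.7,15,-1,0,0,0,0],[0.7,20,-1.2,0,0,0,0],[0.7,25,-1.5,0,0,0,0],[0.7,25,-1.5,0,0,0,0]]])

```text
clock: 10.25
position: [0.5676, -0.0573, 0.0146]
orientation: [0.049, 1.567, -0.049]
force: [0.1, -0.0, -1.6]
width: 0.432
```

No side force. Release, back straight off, shut the fingers.

Emit:
drive_tool(rows=[[[0.3,0,0,0,0,0,0],[0.3,0,0,0,0,0,0],[0.3,0,0,0,0,0,0],[0.3,0,0,0,0,0,0],[0.3,-20,1.2,0,0,0,0],[0.3,-45,3,0,0,0,0],[0.3,-55,3.5,0,0,0,0],[0.3,-55,3.5,0,0,0,0],[1,-55,3.5,0,0,0,0],[1,-55,3.5,0,0,0,0]]])

```text
clock: 11.08
position: [0.5123, -0.0538, 0.0149]
orientation: [0.049, 1.568, -0.049]
force: [0.7, -0.1, 0.5]
width: 0.605
```

Emit:
drive_tool(rows=[[[1,0,0,4,0,0,0],[1,0,0,4,0,0,0],[1,0,0,4,0,0,0],[1,0,0,4,0,0,0],[1,0,0,4,0,0,0],[1,0,0,4,0,0,0],[1,0,0,4,0,0,0],[1,0,0,4,0,0,0],[1,0,0,4,0,0,0]]])

```text
clock: 11.83
position: [0.5105, -0.0538, 0.0186]
orientation: [0.049, 1.57, -0.049]
force: [0.8, -0.1, 0.5]
width: 0.008
```

```bash
python3 - <<'E'
from h import *
c=cap('top');d=cap('side')
a=c['image'][125:245,295:405];b=d['image'][150:265,300:440]
f=lambda i:cv2.resize(i,(400,400),interpolation=cv2.INTER_CUBIC)
cv2.imwrite('pics/t4.png',np.hstack([f(a),f(b)])[:,:,::-1]);s=r.get_state();print(s['position'],s['width'],s['force'])
E
```

```text
[ 0.51052719 -0.05375936  0.01862871] 0.007033539367020859 [-0.07196903 -0.23871442 -0.69520271]
```

View pics/t4.png

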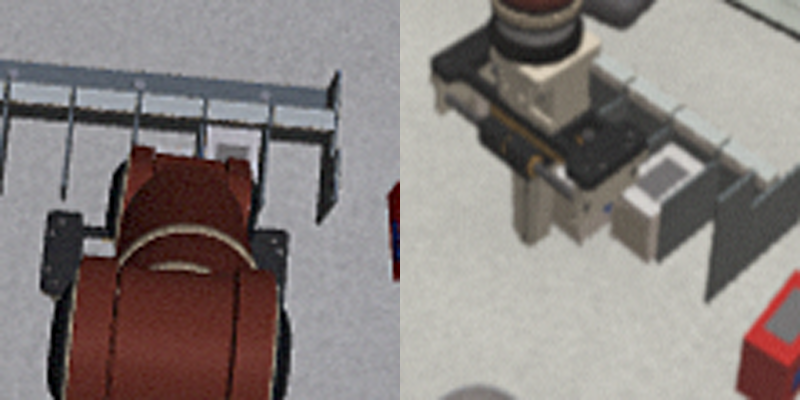

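The carton is part-way in gap d with the shut fingers behind it. Push now.

Emit:
drive_tool(rows=[[[1,10,-0.6,0,0,0,0],[1,20,-1.2,0,0,0,0],[1,28,-1.7,0,0,0,0],[1,34,-2.1,0,0,0,0],[1,40,-2.5,0,0,0,0],[1,46,-2.9,0,0,0,0],[1,52,-3.3,0,0,0,0],[1,56,-3.5,0,0,0,0],[1,56,-3.5,0,0,0,0]]])

```text
clock: 12.68
position: [0.5678, -0.0573, 0.0186]
orientation: [0.049, 1.569, -0.049]
force: [0.1, 0.5, 0.5]
width: 0.006
```

Emit:
drive_tool(rows=[[[1,2,0,0,0,0,0],[1,4,-0.2,0,0,0,0],[1,6,-0.3,0,0,0,0],[1,6,-0.3,0,0,0,0]]])

```text
clock: 13.02
position: [0.571, -0.0575, 0.0185]
orientation: [0.049, 1.574, -0.049]
force: [-2.7, -0.6, 2.8]
width: 0.001
```

Emit:
drive_tool(rows=[[[1,1,0,0,0,0,0],[1,2,0,0,0,0,0],[1,3,-0.2,0,0,0,0],[1,3,-0.2,0,0,0,0],[1,3,-0.2,0,0,0,0]]])

```text
clock: 13.43
position: [0.5709, -0.0574, 0.0182]
orientation: [0.049, 1.58, -0.049]
force: [-7.6, 1.0, 5.6]
width: 0.006
```

It stops at TCP x 0.571 with 8 N, so either home or jammed. Back off and look.

Emit:
drive_tool(rows=[[[1,-15,1,0,0,0,0],[1,-45,3,0,0,0,0],[1,-60,3,40,0,0,0],[1,-60,3,80,0,0,0],[1,-60,3,120,0,0,0],[1,-60,250,120,0,0,0],[1,-60,250,120,0,0,0],[1,-60,250,120,0,0,0],[1,-60,250,120,0,0,0],[1,-60,250,120,0,0,0]]])

```text
clock: 14.27
position: [0.5166, 0.1559, 0.1394]
orientation: [0.05, 1.567, -0.048]
force: [0.9, 0.0, 0.1]
width: 0.004
```

Emit:
drive_tool(rows=[[[1,0,60,0,0,0,0],[1,0,60,0,0,0,0],[1,0,60,0,0,0,0],[1,0,60,0,0,0,0]]])

```text
clock: 14.6
position: [0.516, 0.2151, 0.1387]
orientation: [0.047, 1.569, -0.046]
force: [0.1, -0.9, 0.4]
width: 0.004
```

```bash
python3 - <<'E'
from h import *
c=cap('top','top5.png');d=cap('side','side5.png')
a=c['image'][130:210,270:400];b=d['image'][150:250,320:450]
cv2.imwrite('pics/t5.png',np.vstack([cv2.resize(a,(650,300),interpolation=2),cv2.resize(b,(390,300),interpolation=2)[:,:].repeat(1,0) if 0 else cv2.copyMakeBorder(cv2.resize(b,(390,300),interpolation=2),0,0,0,260,0)])[:,:,::-1]);s=r.get_state();print(s['position'])
E
```

```text
[0.5163244  0.21158555 0.13869409]
```

View pics/t5.png

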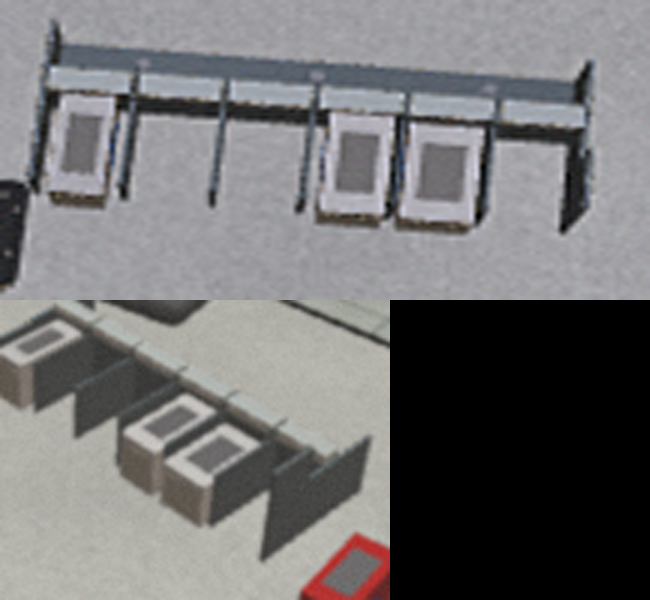

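```bash
python3 - <<'E'
from h import *
c=cap('top');g=cv2.cvtColor(c['image'],cv2.COLOR_RGB2GRAY).astype(float)
u=np.array([.998,-.063]);v=np.array([.063,.998]);o=ray(c,270+318/5-.5,130+93/3.75-.5,.07)[:2];print('groove mid',o)
def edge(x,y,z,n):
    # vertical-profile strongest gradient near click, averaged over columns
    U=int(270+x/5);V=int(130+y/3.75);res=[]
    for du in range(-3,4):
        k=g[V-4:V+5,U+du];res.append((ray(c,U+du,V-4+np.argmin(np.diff(k))+.5,z)[:2]-o))
    res=np.array(res);print(n,'rackx',np.round(np.median(res@u)*1000,1),'y',round(np.mean(res@v)*1000,1))
edge(355,213,.05,'carton');edge(435,220,.046,'wide');edge(80,192,.054,'slim')
for x,y in((300,212),(213,205),(125,198)):
    p=ray(c,270+x/5-.5,130+y/3.75-.5,0)[:2]-o;print('foot',p@u*1000,p@v*1000)
E
```

```text
groove mid [ 0.67579038 -0.03638006]
carton rackx -92.3 y -32.9
wide rackx -92.9 y -81.9
slim rackx -93.6 y 133.6
foot -82.23733491891235 0.7543605189380209
foot -81.52810408265292 55.4554001168742
foot -80.8792554218307 110.78620077280564
```

The measure gives about 11 mm protrusion against the nominal 7 (±3 mm), so it's close but not conclusive. I push again, a little firmer.

Emit:
drive_tool(rows=[[[1,0,-268,0,0,0,0],[1,0,-268,0,0,0,0],[1,0,-268,0,0,0,0],[1,0,-268,0,0,0,0],[1,0,-268,0,0,0,0],[1,0,-268,0,0,0,0],[1,0,-268,0,0,0,0],[1,0,-268,-40,0,0,0],[1,0,-268,-80,0,0,0],[1,0,-268,-100,0,0,0]]])

```text
clock: 15.58
position: [0.5132, -0.0575, 0.036]
orientation: [0.052, 1.574, -0.054]
force: [-1.2, 0.5, 0.1]
width: 0.005
```

Emit:
drive_tool(rows=[[[1,0,0,-15,0,0,0],[1,0,0,-15,0,0,0],[1,10,-0.6,-15,0,0,0],[1,25,-1.6,-15,0,0,0],[1,40,-2.5,-15,0,0,0],[1,48,-3,-15,0,0,0],[1,52,-3.2,-15,0,0,0],[1,55,-3.4,-15,0,0,0],[1,57,-3.5,-15,0,0,0],[1,57,-3.5,-15,0,0,0]]])

```text
clock: 16.42
position: [0.571, -0.0583, 0.0237]
orientation: [0.049, 1.573, -0.05]
force: [-1.4, -0.5, 2.8]
width: 0.006
```

Emit:
drive_tool(rows=[[[1,1,0,0,0,0,0],[1,2,0,0,0,0,0],[1,3,0,0,0,0,0],[1,4,0,0,0,0,0],[1,5,-0.2,0,0,0,0],[1,5,-0.2,0,0,0,0]]])

```text
clock: 16.92
position: [0.5709, -0.0581, 0.0229]
orientation: [0.05, 1.584, -0.049]
force: [-9.8, -0.2, 6.7]
width: 0.003
```

Emit:
drive_tool(rows=[[[1,2,0,0,0,0,0],[1,4,0,0,0,0,0],[1,6,0,0,0,0,0],[1,8,0,0,0,0,0],[1,8,0,0,0,0,0]]])

```text
clock: 17.33
position: [0.5705, -0.058, 0.0224]
orientation: [0.051, 1.602, -0.049]
force: [-21.8, 1.1, 16.9]
width: 0.001
```

```bash
python3 - <<'E'
from h import *
s=r.get_state();print({k:np.round(s[k],3) for k in('position','force','ft_torque','orientation')})
E
```

```text
{'position': array([ 0.571, -0.058,  0.022]), 'force': array([-21.783,   1.142,  16.938]), 'ft_torque': array([ 0.071,  4.509, -0.036]), 'orientation': array([ 0.051,  1.602, -0.049])}
```

Rigid at 22 N at the same TCP x (0.571). I cross-check the protrusion from the side view's floor points.

```bash
python3 - <<'E'
from h import *
c=cap('side')
P=lambda x,y:ray(c,320+x/3-.33,150+(y-300)/3-.33,0)[:2]*1000
T,A,B,L,Rr,W=[P(*q) for q in((263,560),(36,412),(78,438),(122,468),(155,493),(208,526))]
d=(A-T)/np.linalg.norm(A-T);n=np.array([d[1],-d[0]]);print('yaw',np.degrees(np.arctan2(-d[0],d[1])),'mouthlen',np.linalg.norm(A-T))
for k,p in dict(A=A,B=B,T=T,cartL=L,cartR=Rr,wideR=W).items():print(k,np.round(p,1),'in front of mouth',round(float((T-p)@n),1),'from tall',round(float((p-T)@d),1))
E
```

```text
yaw -3.804194980039414 mouthlen 275.43371443609976
A [602.4  80. ] in front of mouth 0.0 from tall 275.4
B [600.1  23.6] in front of mouth -1.5 from tall 219.0
T [ 584.1 -194.8] in front of mouth 0.0 from tall 0.0
cartL [594.8 -34.6] in front of mouth -0.1 from tall 160.6
cartR [588.5 -77.9] in front of mouth 3.4 from tall 117.0
wideR [ 586.1 -137.4] in front of mouth 1.8 from tall 57.4
```

Side view gives 0–3 mm protrusion, the top view 11 mm; they bracket the nominal 7 mm. With the rigid stop, the carton is home. Retreat.

Emit:
drive_tool(rows=[[[1,-8,0.5,0,0,0,0],[1,-20,1.2,0,0,0,0],[1,-45,3,0,0,0,0],[1,-75,4,30,0,0,0],[1,-75,4,70,0,0,0],[1,-75,4,110,0,0,0],[1,-75,4,130,0,0,0],[1,-75,150,130,0,0,0],[1,-75,150,130,0,0,0],[1,-75,150,130,0,0,0]]])

```text
clock: 18.22
position: [0.5117, 0.0719, 0.1548]
orientation: [0.052, 1.566, -0.05]
force: [-0.2, -0.2, 1.1]
width: 0.005
```

Emit:
drive_tool(rows=[[[1,0,120,0,0,0,0],[1,0,120,0,0,0,0],[1,0,120,0,0,0,0],[1,0,120,0,0,0,0],[1,0,120,0,0,0,0],[1,0,120,0,0,0,0]]])

```text
clock: 18.72
position: [0.5108, 0.1901, 0.1536]
orientation: [0.048, 1.57, -0.05]
force: [0.4, -0.6, 0.1]
width: 0.002
```

```bash
python3 - <<'E'
from h import *
c=cap('top');d=cap('side')
a=c['image'][110:300,220:480];b=d['image'][130:310,220:540]
cv2.imwrite('pics/t6.png',np.vstack([cv2.resize(a,(533,300),interpolation=2),cv2.resize(b,(533,300),interpolation=2)])[:,:,::-1]);s=r.get_state();print(s['position'],s['force'])
o=cv2.imread('pics/top5.png')[:,:,::-1];print(np.abs(o[130:200,330:372].astype(int)-c['image'][130:200,330:372]).mean())
E
```

```text
[0.51103544 0.18861479 0.15367748] [-0.10011371 -0.53902867  0.77818464]
2.9941043083900225
```

View pics/t6.png

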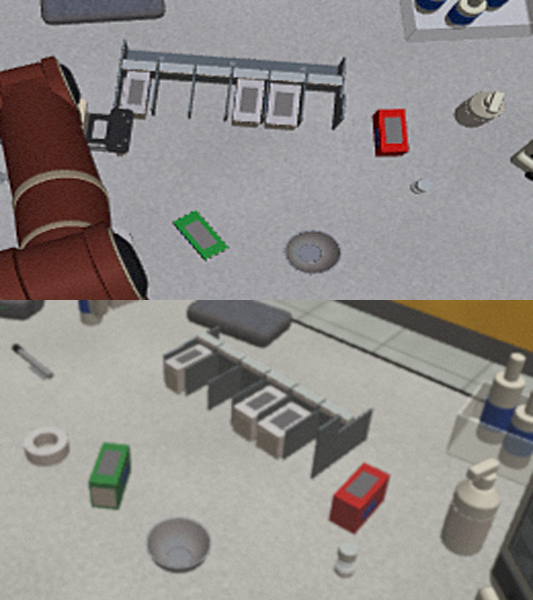

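The carton stands upright in the third gap from the tall panel, at about (250,100) in the top half. The bystanders are where they were and the arm is clear.

```bash
python3 -c "
from bench import r
print(r.close_job())"
```

```text
the job is handed in; nothing more can be done
None
```

The carton is in the third gap from the tall end panel, which is at the right end, so that gap is at rack y = −27.5. I handed the job in at about 19 s; no verdict was reported.

- **Counting:** I ran the shut fingertips along rails f, e and d in that order, with about 10 N of contact on each.
- **Putting away:** I gripped the carton lightly (5–10 N, opening 40 mm), slid it along the worktop into line with the gap and part-way in, then pushed it home from behind with shut fingers.
- **Seating check:** the carton stopped at the same place (TCP x = 0.571) on two separate pushes, up to 22 N.
- **Disagreement:** the cameras differ on how far it sticks out. The top view gave about 11 mm and the side view 0–3 mm; the nominal 7 mm lies between them. I took the firm stop as proof it is home.
- **Last picture:** the carton is upright in its gap. The bowl, tape roll, vial, penlight, pump-top bottle at the right, stored cartons and both look-alikes show no visible shift. The other bottle was only partly in the frame. The arm touches nothing.

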